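# Fit the cup carrier on the shaker and lock its keeper

### The arm

A 6-joint arm with a two-finger parallel gripper is mounted at the origin on the work surface. World frame = base frame: x ahead of the robot, y to its left, z up, the work surface at z = 0. Lengths are in mm, angles in degrees, forces in N, time in s.
With the tool pointing down it reaches from about 300 to 850 mm from the base axis. Payload 4.2 kg.
Tool frame: the origin (TCP) lies on the centre line of the jaws, within the pads' length; the fingertips stand 14 mm ahead of it and the grasp point (between the pads) lies 5 mm behind it; z points along the fingers, y is the line along which they close (so a half turn about z gives the same grasp; the last joint's range is limited). The gripper opens to 91 mm and grips with 3 to 60 N. Pads are 32 mm wide; open, the fingers measure 118 mm over their backs; the gripper's body (76 mm by 178 mm) begins 60 mm behind the grasp point.
Start: joints at [-70.302, 18.312, 89.639, -0, 72.044, -1.146], TCP at [204.605, -537.381, 227.976] pointing down, gripper open.
Joint ranges: [-177.97, 177.97], [-48.28, 115.42], [12.27, 149.76], [-77.06, 257.06], [2.81, 150.46], [-146.56, 146.56]. Speed limits (degrees/s): [147.25, 147.25, 180, 180, 180, 180].

### API

Orientations are given as [roll, pitch, yaw] about the fixed x, y, z axes, in that order (R = Rz(yaw) Ry(pitch) Rx(roll)).
In Python, from workcell import env gives the robot as it stands.
- The arm moves only by the tool arm_command, never from a script. Its argument "motion" is a list of rows, each an object with "offset": the shift along the tool's x, y, z in m, a list of three; "spin": the turn about the tool's z in rad. In form: [{"offset": [tx, ty, tz], "spin": spin}, ...]. A call has 1 to 5 rows; each row shifts and turns the commanded pose from where the row before left it, along the tool's axes as they then stand; what a row does not reach is not made up. A row lasts 1/8 s, in which the tool goes at most 62.5 mm and 10.7 degrees, less where a joint would pass 70% of its speed; a pose out of reach is approached as far as the arm can. A call with a gripper value outside its range is refused whole. "jaw" is the finger opening in m, from 0 to 0.0912, set as the call begins (left out, the last holds). The fingers move at their own pace and stop on an object; "newtons" is the grip in N (left out, the last holds). Time passes only in rows, so rows that do not move let the fingers close. It gives the time, the measured TCP pose, the force, the opening and the grip force at its end, in the units of the state.
- env.state(): the state, without advancing time (a new reading comes with each control period).
- env.grab_frame(name): name is "side" or "top" or "wrist"; returns (picture, depth): 420x560x3 uint8, blue, green, red; 420x560 float32, mm along the optical axis (not along the pixel's ray), 0 where there is no reading.
- env.camera_model(name): a dict with "fx", "fy", "cx", "cy" (pixels), "eye" and "rotation" of the camera in the world; the wrist camera has in their place "hand_eye" (4x4, takes a point from camera to tool coordinates, whose origin is the TCP and whose axes are the flange's). Camera axes: x right, y down, z forward; pixel columns grow to the right and rows downward; lengths in mm; the calibration is good to about 2 mm. The wrist camera is an equidistant fisheye: a pixel r from the principal point sees the ray r / f radians off the axis. A picture is of the moment at which its call begins: read the wrist's pose just before it. camera_model takes no time and is no camera call.
- env.job_done(): hands the job in; it is judged then, once.
Trained networks look in the newest picture that a camera, given by its name, has taken for a name from the list of things; names that differ only in an ending like _2 or _b are one class to them, and where a whole thing is asked for, a point or a joint stands for the part that bears it (a point fixed in the world has none). Each returns a list of dicts, best first, with "score" (0 to 1); they miss things now and then, are a little off and sometimes report something else, mostly with a low value. They report only what shows in the picture. A call takes as long as a camera call.
- env.boxes_of(camera, target): "bbox" ([left, top, right, bottom] in pixels, round what is visible of it).
- env.pinpoint(camera, target): "location" ([column, row] in pixels: a listed point, or the origin of a listed thing).
The state is a dict: "time_s": time; "qpos": joint angles; "qvel": joint speeds; "effort": joint torques, N m; "ee_pos": TCP position; "ee_rot": TCP orientation; "force": force on the tool from outside, world axes, zero at the start; "torque": the same for the moment, N m; "gripper_width": finger opening in mm; "gripper_force": force on a finger pad.
Only numpy, scipy, OpenCV 4.12 (cv2) and the standard library are available. Lean on these libraries where they do the work, as an engineer would, in place of code of your own. Each camera call takes 0.05 s, during which the arm holds its last target. There are 200 camera calls.

### The job

Pick up the round cup carrier by its blue grip and fit it on the shaker's hub: centre bore over the spigot, turned so that its three holes drop over the three brass studs and it sits fully home, flat on the hub. Then swing the keeper bar shut across the carrier by its orange peg until it snaps past the spring ball into its detent against the stop, let go, and leave the cups and the tub where they stand.

Things in the scene. Friction and masses are not known exactly. Their poses are not given: they have to be found in the camera images.
- carrier: Aluminium disc, 140 mm diameter, 8 mm thick, 0.3 to 0.65 kg, starting flat on the bench. Origin: centre of its underside; z up. Three round through holes of 13 mm diameter on a 45 mm radius circle, at 0, 120 and 240 degrees from its +x axis; three thin black cup pads lie midway between them. A blind centre bore, 19 mm wide and 24 mm deep, opens in its underside.
- carrier_grip (a point): Centre of the blue block grip on top of the carrier, 32 mm above the carrier's underside, on its centre line. The block measures 50 mm along the carrier's x and 34 mm along its y, and stands from 8 to 42 mm above the underside; pinch it across its y.
- shaker: White and blue shaker unit, 250 x 220 mm (its x, y) and 60 mm tall, fixed to the bench; it carries hub and keeper. Origin: on the bench under the hub's centre. In its axes the keeper's hinge stands at x -95, y -45 mm, and the end stop (102 mm tall) with the spring ball at x 90, y -33 to -53 mm.
- hub_seat (a point): Centre of the hub's flat top face, 72 mm above the bench, on which the carrier's underside must lie; z up. The hub, a dark steel flange of 120 mm diameter, does not turn. Three brass studs, 10 mm diameter and 10 mm tall with tapered tips, stand on it on a 45 mm radius circle at 0, 120 and 240 degrees from this point's +x axis. Any of the three matching turns fits.
- spigot_tip (a point): Top of the steel spigot in the hub's centre, 22 mm above the hub's face; 16 mm diameter, its last 5 mm tapered. The carrier's bore goes over it with 1.5 mm to spare all round. A carrier not lined up rests on the stud tips, 10 mm too high, and the keeper cannot pass over it; it can be turned there about the spigot.
- keeper (a joint): Angle of the keeper bar in rad: 0 shut against its stop, grows as it opens, to 2.0. It turns about a vertical hinge; shutting is counter-clockwise seen from above. Light friction, stays where it is left. Near 0.08 rad it meets a spring ball and must be pushed over it with about 3 N at the peg; below 0.04 rad it is trapped between ball and stop.
- keeper_hinge (a point): Point on the keeper's vertical hinge axis, at the height of the bar's centre line, 91 mm above the bench. x points along the bar to its free end, z up. The bar is a round steel rod, 12 mm thick and 200 mm long; shut, it crosses the disc 45 mm to the right of the hub's centre, 5 mm above the seated disc.
- keeper_grip (a point): Point on the axis of the orange upright peg on the keeper bar, 150 mm from the hinge axis, 31 mm above the bar's centre line. The peg is 16 mm in diameter and rises from the bar to 15 mm above this point; the bar's top lies 25 mm below this point.
- tub: Closed white plastic tub, 84 mm diameter, 75 mm tall; bystander. Origin at the centre of its underside.
- stick_cup: White cup with wooden stirring sticks, 70 mm wide, about 130 mm tall; bystander. Origin at the centre of its underside.
- cup_stack: Upside-down stack of white cups, 75 mm wide, 115 mm tall; bystander. Origin at the centre of its underside.

How it is judged (in metres and radians):
On the way, in this order (a step that is already met when the one before it is completed fails the run):
1. the carrier is lifted off the bench (height (world z) of carrier above 0.03 m), for 0.1 s.
2. the carrier's bore is on the spigot, the carrier not yet home (horizontal distance between carrier and hub_seat below 0.004 m and z of carrier in the frame of hub_seat between 0.003 and 0.018 m and angle between carrier's own z axis and vertical below 0.15 rad), for 0.05 s.
3. the carrier is home over the three studs, flat on the hub (horizontal distance between carrier and hub_seat below 0.003 m and z of carrier in the frame of hub_seat below 0.0025 m and angle between carrier's own z axis and vertical below 0.04 rad), for 0.2 s.
4. the keeper bar is shut in its detent over the carrier (value of joint keeper below 0.04 rad and z of carrier in the frame of hub_seat below 0.0025 m), for 0.2 s.
At the end, for the whole second after the job is handed in: The carrier lies flat on the hub (within 2.5 mm of the face, 3 mm of centre and 0.04 rad of level), its holes over the studs, at rest; the keeper bar is shut in its detent (below 0.04 rad); the robot touches nothing (all of step 4 and horizontal distance between carrier and hub_seat below 0.003 m and angle between carrier's own z axis and vertical below 0.04 rad and linear speed of carrier below 0.02 m/s and contact force between the fingers and anything else below 0.1 N).
It fails at once if a bystander (tub, stick cup, cup stack) is moved more than 30 mm or tipped (distance of any of tub, stick_cup, cup_stack from where it was at the start of the episode above 0.03 m or angle between any of tub, stick_cup, cup_stack's own z axis and vertical above 0.4 rad).
It fails at once if the carrier is turned on edge or over (angle between carrier's own z axis and vertical above 0.9 rad).
It also fails if it takes over 51 s, if anything falls off the work surface, if the arm or the gripper's body presses on something with over 40 N, if the wrist force passes 120 N, or if a joint passes its speed limit or range.

## Working session

There is one attempt and no reset: what is moved stays moved. The work goes in short steps, Python scripts to look and compute and a tool call to move; the robot and the scene stay as the last step left them, time stands still between calls to the robot, and variables do not carry over. Pictures are saved under pics/ and viewed, at most 10 in all, crops included, and the job is handed in when it is done.

Besides the shell and the picture viewer there is one more tool, called after "Emit:" as name(argument=value, ...) on one line, values as JSON. arm_command: Moves the arm, as the interface text tells. Its arguments: {"type":"object","properties":{"motion":{"type":"array"},"jaw":{"type":"number"},"newtons":{"type":"number"}},"required":["motion"]}

```bash
mkdir -p pics; ls; cat > h.py <<'E'
import numpy as np,cv2
from workcell import env
from scipy.spatial.transform import Rotation as R
def cam(name,st=None):
    m=env.camera_model(name)
    if 'hand_eye' in m:
        st=st or env.state(); H=np.array(m['hand_eye'])
        Rt=R.from_euler('xyz',st['ee_rot'],degrees=True).as_matrix()
        return m,Rt@H[:3,:3],Rt@H[:3,3]+np.array(st['ee_pos']),True
    return m,np.array(m['rotation']),np.array(m['eye']),False
def ray(c,px):
    m,Rc,e,f=c
    x=(px[0]-m['cx'])/m['fx'];y=(px[1]-m['cy'])/m['fy']
    if f:
        r=np.hypot(x,y);d=np.array([np.sin(r)*x/max(r,1e-9),np.sin(r)*y/max(r,1e-9),np.cos(r)])
    else: d=np.array([x,y,1.])
    d=Rc@d
    return e,d/np.linalg.norm(d)
def atz(c,px,z):
    e,d=ray(c,px);return e+d*(z-e[2])/d[2]
def tri(rs):
    A=sum(np.eye(3)-np.outer(d,d) for e,d in rs);b=sum((np.eye(3)-np.outer(d,d))@e for e,d in rs)
    p=np.linalg.solve(A,b);return p,[np.linalg.norm(np.cross(p-e,d)) for e,d in rs]
def proj(c,P):
    m,Rc,e,f=c;p=Rc.T@(np.array(P)-e)
    if f:
        t=np.arctan2(np.hypot(p[0],p[1]),p[2]);s=t/np.hypot(p[0],p[1])
        return m['cx']+m['fx']*p[0]*s,m['cy']+m['fy']*p[1]*s
    return m['cx']+m['fx']*p[0]/p[2],m['cy']+m['fy']*p[1]/p[2]
E
cat > l.py <<'E'
from h import *
s=env.state();print(s)
C={}
for n in ['side','top','wrist']:
    C[n]=cam(n,s);im,d=env.grab_frame(n);cv2.imwrite(f'pics/a_{n}.png',im);np.save(f'pics/a_{n}.npy',d)
for t in ['carrier','carrier_grip','hub_seat','spigot_tip','keeper_hinge','keeper_grip','shaker','tub','stick_cup','cup_stack']:
    rs=[]
    for n in ['side','top','wrist']:
        r=env.pinpoint(n,t)
        if r:
            p=r[0]['location'];print(t,n,np.round(p,1),round(r[0]['score'],2),len(r))
            if r[0]['score']>.4: rs.append(ray(C[n],p))
    if len(rs)>1: print('   ',*[np.round(v,1) for v in tri(rs)])
E
python3 l.py
```

```text
pics
{'time_s': 0.0, 'qpos': array([-7.03033330e+01,  1.83518364e+01,  8.97073433e+01, -6.70465173e-04,
        7.20442195e+01, -1.14397369e+00]), 'qvel': array([-0.05371543, -0.0267376 , -0.07643612, -0.03387134,  0.11910178,
       -0.08316267]), 'effort': array([ 2.33266646e-04, -4.12467706e+01, -2.31970328e+01,  7.26854475e-02,
        4.55508241e-02, -1.28450920e-04]), 'ee_pos': array([ 204.41772785, -536.91133186,  227.11195989]), 'ee_rot': array([-1.79896609e+02, -1.42703205e-03,  2.08408466e+01]), 'force': array([0.48325994, 0.85884056, 0.00491161]), 'torque': array([-0.01961465,  0.02344425,  0.03156892]), 'gripper_force': 0.0, 'gripper_width': 90.81248766262622}
carrier side [252.9 313.7] 0.73 1
carrier top [186.7 284.5] 0.67 1Traceback (most recent call last):
  File "l.py", line 13, in <module>
    if len(rs)>1: print('   ',*[np.round(v,1) for v in tri(rs)])
                                                       ~~~^^^^
  File "h.py", line 23, in tri
    p=np.linalg.solve(A,b);return p,[np.linalg.norm(np.cross(p-e,d)) for e,d in rs]
                                                    ~~~~~~~~^^^^^^^
    raise ValueError("At least one array has zero dimension")
ValueError: At least one array has zero dimension
```

```bash
python3 -c "
from h import *
for n in ['side','top','wrist']: print(env.camera_model(n))
e,d=ray(cam('side'),[252,313]);print(e,d)"
```

```text
{'fx': 381.6646576852946, 'fy': 381.6646576852946, 'cx': 278.0566945843633, 'cy': 208.64092681811766, 'eye': array([138.47443183, 593.37322057, 724.9910236 ]), 'rotation': array([-130.98338352,   -1.13067916, -140.68921675])}
{'fx': 410.28419375010094, 'fy': 410.28419375010094, 'cx': 283.56574410394154, 'cy': 215.37566534135047, 'eye': array([ 393.49006302,   19.85049141, 1028.37289659]), 'rotation': array([-166.86793861,   -0.33737932,  -94.94902788])}
{'fx': 325.19226210127806, 'fy': 325.19226210127806, 'cx': 272.2574783963294, 'cy': 206.4527923263838, 'hand_eye': array([[ 6.51818135e-04, -9.65110588e-01, -2.61841801e-01,
         7.51711636e+01],
       [ 9.99999571e-01,  4.56570823e-04,  8.06504231e-04,
         1.44335391e+00],
       [-6.58816446e-04, -2.61842214e-01,  9.65110471e-01,
        -1.56061806e+02],
       [ 0.00000000e+00,  0.00000000e+00,  0.00000000e+00,
         1.00000000e+00]])}
[138.47443183 593.37322057 724.9910236 ] -1.0
```

View pics/a_top.png

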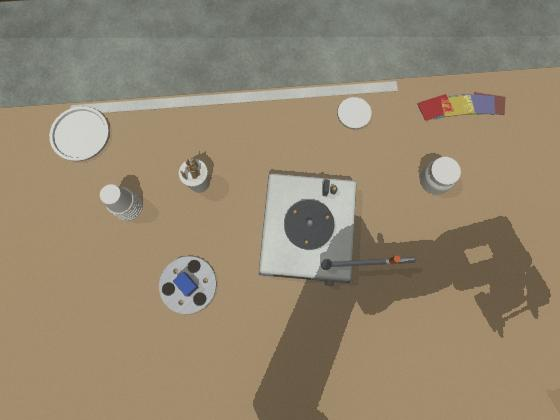

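View pics/a_side.png

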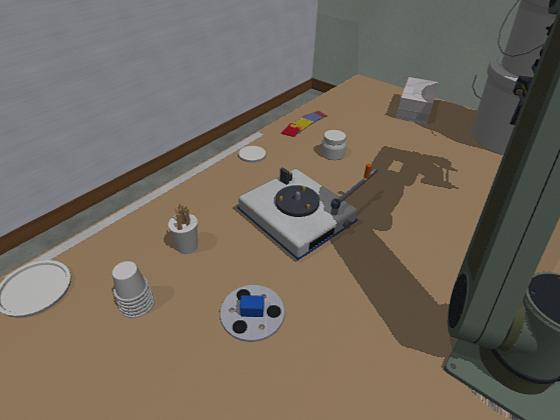

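The top picture shows the carrier at (187,285), hub at (310,224), keeper open to the right with its peg at (396,259); the cups lie at upper left, the tub at (442,172). The side view agrees (carrier 253,313; hub 297,200; peg 368,171).

```bash
sed -i "s/return m,np.array(m\['rotation'\]),/return m,R.from_euler('xyz',m['rotation'],degrees=True).as_matrix(),/" h.py
sed -i "s/^s=env.state();print(s)/s=env.state()/" l.py; python3 l.py
```

```text
carrier side [250.9 310.8] 0.95 1
carrier top [188.3 284.9] 0.56 1
    [478.9 244.2   3.1] [3.4 3.4]
carrier_grip side [253.8 304.8] 0.83 2
carrier_grip top [187.6 285.9] 0.58 1
    [474.1 240.5  26.2] [2.6 2.6]
hub_seat side [298.9 200.5] 0.73 1
hub_seat top [313.  223.2] 0.65 1
    [593.9 -74.6  56. ] [0.4 0.4]
spigot_tip side [294.8 192.1] 0.72 1
spigot_tip top [308.4 225.2] 0.94 1
    [587.8 -56.1  97.7] [7.5 7.5]
keeper_hinge side [335.8 202.9] 0.67 2
keeper_hinge top [325.8 268.4] 0.57 1
    [482.7 -86.6  99.8] [4.8 4.8]
keeper_grip side [366.6 169.4] 0.8 1
keeper_grip top [395.1 258.7] 0.61 1
    [ 486.9 -241.1  120.3] [2.6 2.6]
shaker side [293.8 218.8] 0.95 2
tub side [333.7 154.5] 0.77 1
tub top [434.3 179.7] 0.92 1
    [ 693.7 -411.9   -1.8] [1.3 1.3]
stick_cup side [189.3 243.2] 0.87 2
stick_cup top [197.7 185. ] 0.68 1
    [726.4 206.6  20.9] [1. 1.]
cup_stack side [140.7 301.7] 0.89 1
cup_stack top [126.1 207. ] 0.78 2
    [682.9 389.9  11.4] [2.9 2.9]
```

```bash
cat >> h.py <<'E'
def blue(im,c,z,roi=None):
    hsv=cv2.cvtColor(im,cv2.COLOR_BGR2HSV);m=cv2.inRange(hsv,(110,120,40),(130,255,255))
    if roi: k=np.zeros_like(m);k[roi[1]:roi[3],roi[0]:roi[2]]=255;m&=k
    cs=cv2.findContours(m,cv2.RETR_EXTERNAL,cv2.CHAIN_APPROX_NONE)[0]
    k=max(cs,key=cv2.contourArea)[:,0]
    W=np.array([atz(c,p,z)[:2] for p in k],np.float32)
    return cv2.minAreaRect(W)
def rel(P,yaw,st=None):
    """offset in tool axes (m) and spin(rad) to pose P (mm), yaw deg; tool down"""
    st=st or env.state();Rt=R.from_euler('xyz',st['ee_rot'],degrees=True).as_matrix()
    d=(np.array(P)-st['ee_pos'])/1000
    return np.round(Rt.T@d,4),np.round(-np.radians((yaw-st['ee_rot'][2]+180)%360-180),4)
E
python3 -c "
from h import *
im=cv2.imread('pics/a_top.png');c=cam('top')
print(blue(im,c,42,(140,240,240,330)))
for p in [(175,271),(181,302),(205.5,280)]: print(atz(c,p,8))
for p in [(295,211),(327.5,217),(306.5,241.5)]: print('stud',atz(c,p,80))
print(env.state()['ee_rot'], rel([410,235,220],30))
"
```

```text
((477.5072326660156, 243.50576782226562), (46.36220932006836, 32.376953125), 41.14862060546875)
[512.26974692 272.88346816   8.        ]
[435.92095033 260.36143674   8.        ]
[483.7731707  198.81010157   8.        ]
stud [621.78319333 -32.83839744  80.        ]
stud [ 600.64538199 -108.33906428   80.        ]
stud [546.35519754 -52.85166248  80.        ]
[1.79995476e+02 3.79983281e-04 2.08423435e+01] (array([ 0.4668, -0.6488,  0.0079]), np.float64(-0.1598))
```

View pics/a_wrist.png

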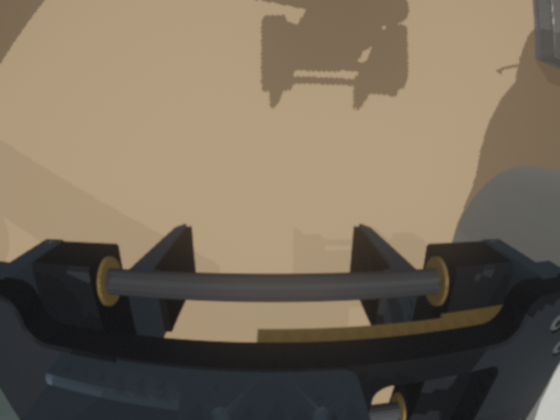

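Wrist view shows only fingers (bottom) and bare bench.  Carrier ≈ (477,244), turn ≈ 39°; hub ≈ (590,-65), turn ≈ 44.5° mod 120.

```bash
python3 -c "
from h import *
print(rel([430,205,220],39))"
```

```text
(array([ 0.4748, -0.6136,  0.0079]), np.float64(-0.3169))
```

Emit:
arm_command(motion=[{"offset": [0.0316, -0.0409, 0], "spin": 0}, {"offset": [0.0316, -0.0409, 0], "spin": 0}, {"offset": [0.0316, -0.0409, 0], "spin": 0}, {"offset": [0.0316, -0.0409, 0], "spin": 0}, {"offset": [0.0316, -0.0409, 0], "spin": 0}])

```text
time_s: 2.58
ee_pos: [279.8, -288.5, 228.1]
ee_rot: [180.0, -0.0, 20.8]
force: [0.6, -0.2, 1.0]
gripper_width: 91.1
gripper_force: 0.0
```

Emit:
arm_command(motion=[{"offset": [0.0316, -0.0409, 0], "spin": 0}, {"offset": [0.0316, -0.0409, 0], "spin": 0}, {"offset": [0.0316, -0.0409, 0], "spin": 0}, {"offset": [0.0316, -0.0409, 0], "spin": 0}, {"offset": [0.0316, -0.0409, 0], "spin": 0}])

```text
time_s: 3.2
ee_pos: [354.7, -41.1, 228.3]
ee_rot: [179.9, -0.1, 20.8]
force: [1.1, -0.2, 0.6]
gripper_width: 91.3
gripper_force: 0.0
```

Emit:
arm_command(motion=[{"offset": [0.0316, -0.0409, 0], "spin": 0}, {"offset": [0.0316, -0.0409, 0], "spin": 0}, {"offset": [0.0316, -0.0409, 0], "spin": 0}, {"offset": [0.0316, -0.0409, 0], "spin": 0}, {"offset": [0.0316, -0.0409, 0], "spin": 0}])

```text
time_s: 3.82
ee_pos: [429.6, 206.5, 228.1]
ee_rot: [180.0, -0.0, 20.9]
force: [0.2, -0.4, 0.3]
gripper_width: 91.1
gripper_force: 0.0
```

Emit:
arm_command(motion=[{"offset": [0, 0, 0], "spin": -0.158}, {"offset": [0, 0, 0], "spin": -0.158}, {"offset": [0, 0, 0], "spin": 0}, {"offset": [0, 0, 0], "spin": 0}])

```text
time_s: 4.32
ee_pos: [429.3, 204.5, 228.0]
ee_rot: [180.0, -0.0, 38.8]
force: [-0.3, -0.4, 0.1]
gripper_width: 91.2
gripper_force: 0.0
```

```bash
cat > w.py <<'E'
import sys
from h import *
s=env.state();c=cam('wrist',s);im,d=env.grab_frame('wrist');cv2.imwrite(sys.argv[1],im);np.save('pics/w.npy',d)
print(np.round(s['ee_pos'],1),np.round(s['ee_rot'],2))
for t in sys.argv[2:]:
    r=env.pinpoint('wrist',t)
    for q in r[:2]:
        p=q['location'];z={'carrier':0,'carrier_grip':32,'hub_seat':72,'spigot_tip':94,'keeper_hinge':91,'keeper_grip':122}[t]
        dd=d[int(p[1]),int(p[0])];print(t,np.round(p,1),round(q['score'],2),np.round(atz(c,p,z),1),'depth',dd)
E
python3 w.py pics/b.png carrier carrier_grip; python3 -c "
from h import *
c=cam('wrist');print(blue(cv2.imread('pics/b.png'),c,42))"
```

```text
[429.3 204.5 228. ] [ 1.7999e+02 -1.0000e-02  3.8810e+01]
carrier [268.7 128.7] 0.84 [478.4 246.7   0. ] depth 332.36536
carrier_grip [272.  133.1] 0.79 [477.7 241.2  32. ] depth 334.57098
((478.8375244140625, 244.8153533935547), (45.400054931640625, 29.427440643310547), 38.829017639160156)
```

View pics/b.png

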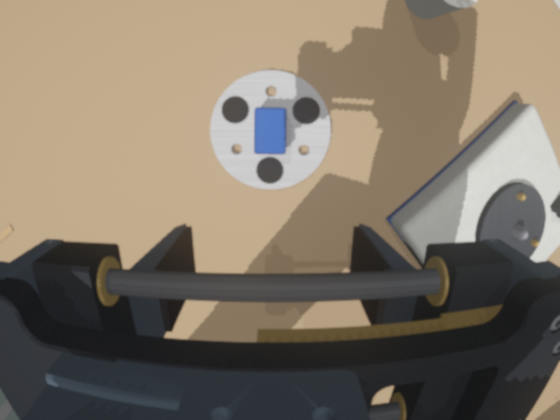

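The carrier is at (270,130), upright in the picture, blue grip aligned with the tool, holes at (271,91), (237,149), (305,150); hub visible at right.

```bash
python3 -c "
from h import *
c=cam('wrist');d=np.load('pics/w.npy')
def dp(p):
    e,v=ray(c,p); zc=c[1][:,2]@v; return e+v*d[int(p[1]),int(p[0])]/zc
for p in [(270,130),(225,130),(310,170),(200,220)]: print(p,dp(p))
im=cv2.imread('pics/b.png')
hsv=cv2.cvtColor(im,cv2.COLOR_BGR2HSV)[60:200,200:345]
m=cv2.inRange(hsv,(0,0,110),(179,50,255));
k=max(cv2.findContours(m,cv2.RETR_EXTERNAL,cv2.CHAIN_APPROX_NONE)[0],key=cv2.contourArea)[:,0]+[200,60]
W=np.array([atz(c,p,8)[:2] for p in k],np.float32);print('disc',cv2.fitEllipse(W))
h=np.array([atz(c,p,8)[:2] for p in [(271,91),(237,149),(305,150)]]);m=h.mean(0);print(m,np.degrees(np.arctan2(*(h-m).T[::-1])),np.linalg.norm(h-m,axis=1))
print(rel([478.5,244.5,27],38.8))
"
```

```text
(270, 130) [479.24380975 245.13583272  41.0132498 ]
(225, 130) [446.14016031 285.54571398   7.42216259]
(310, 170) [471.58364748 179.01006231   8.1034071 ]
(200, 220) [336.27158917 243.95709149  -1.15638926]
disc ((478.7005615234375, 244.96632385253906), (140.8975830078125, 141.1771697998047), 12.356451988220215)
[479.17126838 243.86906794] [ 38.88459631 157.98684348 -81.51150935] [45.06549417 45.11431915 45.70038484]
(array([ 0.0634, -0.0003,  0.201 ]), np.float64(0.0012))
```

Emit:
arm_command(motion=[{"offset": [0.0318, 0, 0.02], "spin": 0}, {"offset": [0.0318, -0.0003, 0.02], "spin": 0}, {"offset": [0, 0, 0.05], "spin": 0}, {"offset": [0, 0, 0.05], "spin": 0}, {"offset": [0, 0, 0.04], "spin": 0}])

```text
time_s: 5.1
ee_pos: [478.1, 244.5, 46.1]
ee_rot: [-180.0, 0.1, 38.9]
force: [0.0, 0.0, 0.5]
gripper_width: 91.1
gripper_force: 0.0
```

Emit:
arm_command(motion=[{"offset": [0, 0, 0.021], "spin": 0}, {"offset": [0, 0, 0], "spin": 0}])

```text
time_s: 5.35
ee_pos: [477.6, 244.2, 25.5]
ee_rot: [-180.0, 0.2, 38.9]
force: [-0.5, 0.1, 0.5]
gripper_width: 90.8
gripper_force: 0.0
```

Emit:
arm_command(motion=[{"offset": [0, 0, 0], "spin": 0}, {"offset": [0, 0, 0], "spin": 0}, {"offset": [0, 0, 0], "spin": 0}, {"offset": [0, 0, 0], "spin": 0}, {"offset": [0, 0, 0], "spin": 0}], jaw=0, newtons=35)

```text
time_s: 5.98
ee_pos: [478.6, 244.9, 27.1]
ee_rot: [180.0, -0.0, 38.9]
force: [0.4, 0.0, -0.2]
gripper_width: 43.8
gripper_force: 0.0
```

Emit:
arm_command(motion=[{"offset": [0, 0, 0], "spin": 0}, {"offset": [0, 0, 0], "spin": 0}, {"offset": [0, 0, 0], "spin": 0}])

```text
time_s: 6.35
ee_pos: [478.1, 245.2, 27.0]
ee_rot: [-180.0, 0.0, 38.9]
force: [-3.6, 4.3, 2.5]
gripper_width: 33.7
gripper_force: 34.9
```

Emit:
arm_command(motion=[{"offset": [0, 0, -0.02], "spin": 0}, {"offset": [0, 0, -0.04], "spin": 0}, {"offset": [0, 0, -0.05], "spin": 0}, {"offset": [0, 0, -0.03], "spin": 0}, {"offset": [0, 0, 0], "spin": 0}])

```text
time_s: 6.98
ee_pos: [479.7, 244.8, 168.0]
ee_rot: [179.9, -0.2, 39.0]
force: [0.1, -0.3, -6.6]
gripper_width: 34.1
gripper_force: 34.9
```

Emit:
arm_command(motion=[{"offset": [-0.015, 0.0114, -0.01], "spin": 0}, {"offset": [-0.0305, 0.0228, -0.01], "spin": 0}, {"offset": [-0.0305, 0.0228, -0.005], "spin": 0}, {"offset": [-0.0305, 0.0228, -0.005], "spin": 0}, {"offset": [-0.0305, 0.0228, 0], "spin": 0}])

```text
time_s: 7.6
ee_pos: [434.6, 76.6, 195.5]
ee_rot: [-180.0, 0.2, 39.0]
force: [0.3, -0.4, -5.2]
gripper_width: 33.8
gripper_force: 34.9
```

Emit:
arm_command(motion=[{"offset": [-0.0305, 0.0228, 0], "spin": 0}, {"offset": [-0.0305, 0.0228, 0], "spin": 0}, {"offset": [-0.0155, 0.0114, 0], "spin": -0.096}, {"offset": [0, 0, 0], "spin": 0}, {"offset": [0, 0, 0], "spin": 0}])

```text
time_s: 8.22
ee_pos: [412.1, -13.5, 196.1]
ee_rot: [-179.9, 0.1, 44.4]
force: [-0.2, 0.5, -5.9]
gripper_width: 34.1
gripper_force: 34.9
```

```bash
python3 w.py pics/c.png hub_seat spigot_tip carrier keeper_hinge keeper_grip carrier_grip
```

```text
[412.1 -13.5 196.1] [-1.7991e+02  7.0000e-02  4.4360e+01]
hub_seat [441.3 104.2] 0.93 [592.6 -59.4  72. ] depth 0.0
spigot_tip [457.5 105.1] 0.69 [595.5 -63.3  94. ] depth 242.79433
carrier [270.3 242.3] 0.73 [365.7 -58.3   0. ] depth 151.72002
keeper_hinge [394.3 204.8] 0.94 [491.5 -87.4  91. ] depth 261.06534
carrier_grip [272.5 271.3] 0.89 [352.  -75.3  32. ] depth 154.88211
```

View pics/c.png

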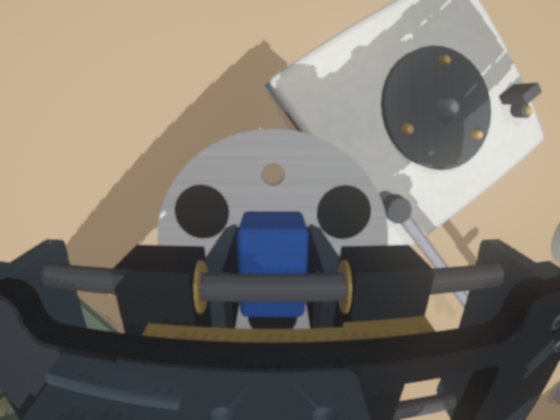

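The carrier is held straight (front hole 273,173; pads 202,211 and 344,212); the hub is clear at upper right with studs at (445,60), (407,129), (477,135), spigot (448,107), hinge (399,209).

```bash
cat > m.py <<'E'
from h import *
c=cam('wrist');s=env.state();im=cv2.imread('pics/c.png');g=cv2.cvtColor(im,cv2.COLOR_BGR2GRAY);hsv=cv2.cvtColor(im,cv2.COLOR_BGR2HSV)
def cen(m,p,r,z):
    y0,x0=int(p[1]-r),int(p[0]-r);w=m[y0:y0+2*r+1,x0:x0+2*r+1]
    k=[q for q in cv2.findContours(w,cv2.RETR_EXTERNAL,cv2.CHAIN_APPROX_NONE)[0]];k=max(k,key=len)
    (cx,cy),rad=cv2.minEnclosingCircle(k);M=cv2.moments(w,True)
    px=(x0+M['m10']/M['m00'],y0+M['m01']/M['m00']);return px,atz(c,px,z)[:2],M['m00']
br=cv2.inRange(hsv,(10,90,60),(30,255,255))
S=[]
for p in [(445,60),(407,129),(477,135)]:
    q=cen(br,p,9,80);print('stud',q);S.append(q[1])
def tri3(S,off):
    S=np.array(S);m=S.mean(0);a=np.degrees(np.arctan2(*(S-m).T[::-1]));print('  centre',m,'ang',a,a%120,np.linalg.norm(S-m,axis=1))
tri3(S,0)
dk=cv2.inRange(g,0,90)
x0,y0=370,30;w=dk[y0:185,x0:505];k=max(cv2.findContours(w,cv2.RETR_EXTERNAL,cv2.CHAIN_APPROX_NONE)[0],key=cv2.contourArea)[:,0]+[x0,y0]
W=np.array([atz(c,p,72)[:2] for p in k],np.float32);print('hub',cv2.fitEllipse(W),cv2.minEnclosingCircle(W))
# held carrier
zt=s['ee_pos'][2]-27+8
hb=cv2.inRange(hsv,(5,60,60),(30,255,255));P=[]
q=cen(hb,(273,173),15,zt);print('hole',q);H=q[1]
for p in [(202,211),(344,212)]:
    q=cen(cv2.inRange(g,0,60),p,29,zt);print('pad',q);P.append(q[1])
P=np.array(P);x=s['ee_rot'][2];print('pad line dir-90',np.degrees(np.arctan2(*(P[0]-P[1])[::-1]))-90)
u=H-P.mean(0);print('axis',np.degrees(np.arctan2(u[1],u[0])),np.linalg.norm(u),np.linalg.norm(P[0]-P[1]))
for t in (x,):
    uu=np.array([np.cos(np.radians(t)),np.sin(np.radians(t))]);C=H-45*uu
    print('carrier centre',C,'tcp',s['ee_pos'][:2],'along/across',(C-s['ee_pos'][:2])@uu,(C-s['ee_pos'][:2])@[uu[1],-uu[0]])
E
python3 m.py
```

```text
stud ((444.5774647887324, 59.74647887323944), array([623.26697139, -29.18721819]), 71.0)
stud ((407.64, 128.26666666666668), array([549.17598282, -49.38750867]), 75.0)
stud ((476.92857142857144, 134.03571428571428), array([ 603.53133076, -103.87036451]), 56.0)
  centre [591.99142832 -60.81503046] ang [ 45.32086249 165.05600294 -74.99595189] [45.32086249 45.05600294 45.00404811] [44.48008659 44.31422602 44.57500576]
hub ((590.6979370117188, -52.31999206542969), (97.30162811279297, 121.94340515136719), 90.21855163574219) ((591.6986694335938, -59.17229080200195), 60.252845764160156)
hole ((272.56028368794324, 172.63829787234042), array([447.24413808,  17.57522391]), 282.0)
pad ((202.30118203309692, 212.0888888888889), array([403.23615911,  30.38031821]), 2115.0)
pad ((342.6966126656848, 212.40598919980363), array([459.16096162, -26.76536829]), 2037.0)
pad line dir-90 44.38137012679991
axis 44.49964331635367 22.496276830248764 79.95757013178168
carrier centre [415.14272818 -13.96046195] tcp [412.91283628 -13.12828647] along/across 1.0075433198891806 2.1563372579973588
```

```bash
cat > t.py <<'E'
from h import *
T={}
for n,pts,hs in [('top',[(295,211),(327.5,217),(306.5,241.5)],[(175,271),(181,302),(205.5,280)]),]:
    c=cam(n);im=cv2.imread(f'pics/a_{n}.png');hsv=cv2.cvtColor(im,cv2.COLOR_BGR2HSV).astype(int)
    for z,ps,lab in [(80,pts,'stud'),(8,hs,'hole')]:
        S=[]
        for p in ps:
            x0,y0=int(p[0])-4,int(p[1])-4;w=hsv[y0:y0+9,x0:x0+9]
            wt=(np.clip(w[...,1]-70,0,None)*((w[...,0]>5)&(w[...,0]<32))*np.clip(w[...,2],0,255)).astype(float)
            yy,xx=np.mgrid[y0:y0+9,x0:x0+9];px=((xx*wt).sum()/wt.sum(),(yy*wt).sum()/wt.sum());S.append(atz(c,px,z)[:2])
        S=np.array(S);m=S.mean(0);a=np.degrees(np.arctan2(*(S-m).T[::-1]))
        print(n,lab,m,a%120,np.linalg.norm(S-m,axis=1))
E
python3 t.py
```

```text
top stud [589.61105445 -63.30753595] [45.04882845 45.12730932 44.96181626] [44.83632024 44.95072872 44.94687747]
top hole [478.23794955 242.93215728] [38.20484168 37.3383431  38.1352812 ] [44.36677513 44.69890986 45.11572472]
```

Emit:
arm_command(motion=[{"offset": [-0.002, 0.025, 0.0], "spin": 0}, {"offset": [-0.005, 0.04, 0.01], "spin": 0}, {"offset": [-0.005, 0.045, 0.017], "spin": 0}, {"offset": [-0.003, 0.034, 0.02], "spin": -0.006}, {"offset": [-0.002, 0.0155, 0.01], "spin": -0.005}])

```text
time_s: 9.2
ee_pos: [513.2, -140.2, 138.6]
ee_rot: [-179.9, 0.0, 45.0]
force: [-0.1, 0.1, -6.4]
gripper_width: 33.9
gripper_force: 34.9
```

Emit:
arm_command(motion=[{"offset": [0, 0, 0], "spin": 0}, {"offset": [0, 0, 0], "spin": 0}, {"offset": [0, 0, 0], "spin": 0}])

```text
time_s: 9.57
ee_pos: [512.2, -138.4, 140.8]
ee_rot: [180.0, -0.0, 45.1]
force: [0.4, -0.3, -6.6]
gripper_width: 34.0
gripper_force: 34.9
```

```bash
python3 w.py pics/d.png spigot_tip
```

```text
[ 512.2 -138.4  140.8] [ 1.7995e+02 -3.0000e-02  4.5130e+01]
spigot_tip [275.9  62.6] 0.97 [593.4 -62.8  94. ] depth 187.1197
spigot_tip [269.1 246.6] 0.41 [ 506.1 -144.4   94. ] depth 152.5187
```

View pics/d.png

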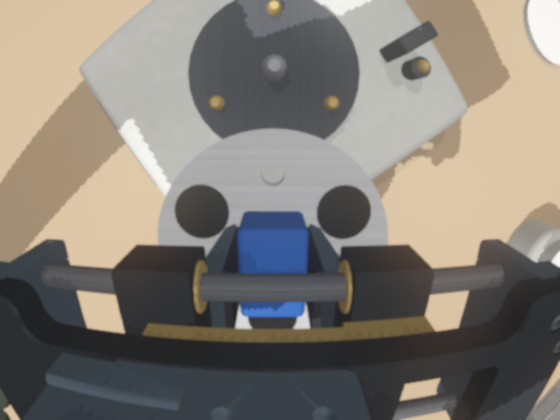

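The held carrier is right behind the hub; studs show at (274,7), (217,103), (332,103), spigot at (275,65): well aligned in turn.

```bash
cat > m2.py <<'E'
from h import *
s=env.state();s['ee_pos']=np.array([512.2,-138.9,140.3]);s['ee_rot']=np.array([180,0,45.1]);c=cam('wrist',s)
im=cv2.imread('pics/d.png');g=cv2.cvtColor(im,cv2.COLOR_BGR2GRAY);hsv=cv2.cvtColor(im,cv2.COLOR_BGR2HSV)
def cen(m,p,r,z):
    y0,x0=max(int(p[1]-r),0),int(p[0]-r);w=m[y0:int(p[1])+r+1,x0:x0+2*r+1];M=cv2.moments(w,True)
    px=(x0+M['m10']/M['m00'],y0+M['m01']/M['m00']);return np.round(px,1),atz(c,px,z)[:2],M['m00']
def tool(v): a=np.radians(45.1);return np.round([v@[np.cos(a),np.sin(a)],v@[np.sin(a),-np.cos(a)]],2)
br=cv2.inRange(hsv,(10,90,60),(32,255,255));S=[]
for p in [(274,7),(217,103),(332,103)]:
    q=cen(br,p,10,79);print(q);S.append(tool(q[1]-s['ee_pos'][:2]))
S=np.array(S);m=S.mean(0);print('studs in tool',S.tolist(),m,np.degrees(np.arctan2(*(S-m).T[::-1]))%120,np.linalg.norm(S-m,axis=1))
zt=s['ee_pos'][2]-27+8;P=[]
for p in [(202,211),(344,212)]: P.append(tool(cen(cv2.inRange(g,0,60),p,29,zt)[1]-s['ee_pos'][:2]))
gr=g[160:187,258:288];b=cv2.Canny(gr,40,90)
k=np.argwhere(b)[:,::-1].astype(np.float32)+[258,160];e=cv2.fitEllipse(k.astype(np.float32));H=tool(atz(c,e[0],zt)[:2]-s['ee_pos'][:2])
print('hole px',e,'tool',H,'pads',P)
C=(H+P[0]+P[1]-np.array([45,0])-[2*22.5,0])/3;print('carrier centre',C,'hole-based',H-[45,0],'move',m-C)
E
python3 m2.py
```

```text
(array([273.7,   7.2]), array([622.40573041, -32.47353845]), 152.0)
(array([216.1, 101.9]), array([548.86577325, -52.10995518]), 141.0)
(array([331.2, 102.3]), array([ 602.99277374, -106.20212434]), 138.0)
studs in tool [[153.18, 2.94], [87.36, -35.29], [87.25, 41.23]] [109.26333333   2.96      ] [119.97390705   0.20298718 119.90799593] [43.91667122 44.07741498 44.14951579]
hole px ((272.7222595214844, 175.2652587890625), (18.64862632751465, 22.907726287841797), 85.65202331542969) tool [44.53  2.25] pads [array([ 17.13, -34.02]), array([17.83, 39.65])]
carrier centre [-3.50333333  2.62666667] hole-based [-0.47  2.25] move [112.76666667   0.33333333]
```

Emit:
arm_command(motion=[{"offset": [0.02, 0.0, 0], "spin": 0}, {"offset": [0.035, 0.0009, 0], "spin": 0}, {"offset": [0.035, 0, 0], "spin": 0}, {"offset": [0.018, 0, 0], "spin": 0}, {"offset": [0, 0, 0], "spin": 0}])

```text
time_s: 10.3
ee_pos: [590.1, -62.2, 139.7]
ee_rot: [180.0, 0.0, 45.2]
force: [-0.1, 0.3, -5.9]
gripper_width: 34.0
gripper_force: 34.9
```

Emit:
arm_command(motion=[{"offset": [0, 0, 0], "spin": 0}, {"offset": [0, 0, 0.01], "spin": 0}, {"offset": [0, 0, 0.008], "spin": 0}, {"offset": [0, 0, 0.003], "spin": 0}, {"offset": [0, 0, 0], "spin": 0}])

```text
time_s: 10.92
ee_pos: [589.1, -63.5, 118.5]
ee_rot: [-180.0, 0.0, 45.1]
force: [1.0, -0.4, -6.0]
gripper_width: 33.9
gripper_force: 34.9
```

Emit:
arm_command(motion=[{"offset": [0, 0, 0.003], "spin": 0}, {"offset": [0, 0, 0.003], "spin": 0}, {"offset": [0, 0, 0], "spin": 0}])

```text
time_s: 11.3
ee_pos: [589.7, -63.0, 112.8]
ee_rot: [180.0, -0.0, 45.1]
force: [0.3, 0.8, -6.4]
gripper_width: 33.7
gripper_force: 34.9
```

Emit:
arm_command(motion=[{"offset": [0, 0, 0.002], "spin": 0}, {"offset": [0, 0, 0.002], "spin": 0}, {"offset": [0, 0, 0.002], "spin": 0}, {"offset": [0, 0, 0], "spin": 0}])

```text
time_s: 11.8
ee_pos: [589.7, -63.0, 106.9]
ee_rot: [180.0, -0.1, 45.1]
force: [2.0, 4.6, -5.6]
gripper_width: 33.3
gripper_force: 34.9
```

Emit:
arm_command(motion=[{"offset": [0.0007, -0.0003, 0.0], "spin": 0}, {"offset": [0, 0, 0.002], "spin": 0}, {"offset": [0, 0, 0.002], "spin": 0}, {"offset": [0, 0, 0], "spin": 0}])

```text
time_s: 12.3
ee_pos: [589.6, -62.8, 102.6]
ee_rot: [-180.0, 0.0, 45.1]
force: [1.5, 3.0, -6.3]
gripper_width: 33.6
gripper_force: 34.9
```

Emit:
arm_command(motion=[{"offset": [0.0005, -0.0002, 0.0015], "spin": 0}, {"offset": [0, 0, 0.0015], "spin": 0}, {"offset": [0, 0, 0.001], "spin": 0}, {"offset": [0, 0, 0], "spin": 0}])

```text
time_s: 12.8
ee_pos: [589.5, -62.5, 99.0]
ee_rot: [-180.0, 0.1, 45.1]
force: [-0.5, -0.2, -3.9]
gripper_width: 33.8
gripper_force: 34.9
```

Emit:
arm_command(motion=[{"offset": [0, 0, 0.001], "spin": 0}, {"offset": [0, 0, 0], "spin": 0}, {"offset": [0, 0, 0], "spin": 0}])

```text
time_s: 13.18
ee_pos: [589.6, -62.5, 99.0]
ee_rot: [180.0, 0.0, 45.1]
force: [-4.5, -1.4, 5.6]
gripper_width: 33.8
gripper_force: 35.0
```

Emit:
arm_command(motion=[{"offset": [0, 0, 0], "spin": 0}, {"offset": [0, 0, 0], "spin": 0}, {"offset": [0, 0, 0], "spin": 0}, {"offset": [0, 0, 0], "spin": 0}], jaw=0.075)

```text
time_s: 13.68
ee_pos: [590.1, -62.1, 97.9]
ee_rot: [180.0, -0.0, 45.1]
force: [-0.7, 0.4, -0.3]
gripper_width: 70.6
gripper_force: 0.0
```

Emit:
arm_command(motion=[{"offset": [0, 0, -0.02], "spin": 0}, {"offset": [0, 0, -0.05], "spin": 0}, {"offset": [0, 0, -0.04], "spin": 0}, {"offset": [-0.0514, 0.0142, 0], "spin": 0}, {"offset": [-0.0514, 0.0142, 0], "spin": 0}])

```text
time_s: 14.3
ee_pos: [537.3, -155.7, 208.6]
ee_rot: [179.9, -0.0, 45.2]
force: [-0.2, 0.2, 0.2]
gripper_width: 74.6
gripper_force: 0.0
```

Emit:
arm_command(motion=[{"offset": [-0.0514, 0.0142, 0], "spin": 0}, {"offset": [-0.0514, 0.0142, 0], "spin": 0}, {"offset": [-0.0514, 0.0142, 0], "spin": 0}, {"offset": [0, 0, 0], "spin": -0.148}, {"offset": [0, 0, 0], "spin": -0.147}], jaw=0.03)

```text
time_s: 14.92
ee_pos: [458.2, -295.2, 207.9]
ee_rot: [180.0, -0.0, 62.1]
force: [0.3, 0.7, -0.6]
gripper_width: 30.5
gripper_force: 0.0
```

Emit:
arm_command(motion=[{"offset": [0, 0, 0], "spin": 0}, {"offset": [0, 0, 0], "spin": 0}])

```text
time_s: 15.18
ee_pos: [458.8, -294.1, 207.9]
ee_rot: [180.0, 0.0, 61.9]
force: [0.1, 0.5, -0.2]
gripper_width: 30.1
gripper_force: 0.0
```

```bash
python3 w.py pics/e.png keeper_grip keeper_hinge; python3 -c "
from h import *
c=cam('wrist');im=cv2.imread('pics/e.png');m=cv2.inRange(cv2.cvtColor(im,cv2.COLOR_BGR2HSV),(3,170,80),(16,255,255))
n,_,st,ce=cv2.connectedComponentsWithStats(m);i=1+np.argmax(st[1:,4]);print(st[i],ce[i],atz(c,ce[i],130))
T=cam('top');im,d=env.grab_frame('top');cv2.imwrite('pics/f.png',im[130:330,200:440].repeat(3,0).repeat(3,1))
def dp(p):
    e,v=ray(T,p);return np.round(e+v*np.median(d[int(p[1])-1:int(p[1])+2,int(p[0])-1:int(p[0])+2])/(T[1][:,2]@v),1)
for P in [(589.8,-62,114),(589.8+40,-62+35,80),(589.8-50,-62+20,80),(589.8+10,-62-50,80)]:
    p=proj(T,P);print(np.round(p),dp(p))
for t in ['keeper_grip','keeper_hinge']:
    r=env.pinpoint('top',t);print(t,[(np.round(q['location'],1),round(q['score'],2),np.round(atz(T,q['location'],122 if 'grip' in t else 91),1)) for q in r[:1]])
"
```

```text
[ 458.8 -294.1  207.9] [179.99   0.    61.88]
keeper_grip [269.3 136.8] 0.69 [ 487.7 -239.9  122. ] depth 222.17857Traceback (most recent call last):
  File "<string>", line 4, in <module>
    n,_,st,ce=cv2.connectedComponentsWithStats(m);i=1+np.argmax(st[1:,4]);print(st[i],ce[i],atz(c,ce[i],130))
                                                      ~~~~~~~~~^^^^^^^^^^
    return _wrapfunc(a, 'argmax', axis=axis, out=out, **kwds)
    return bound(*args, **kwds)
ValueError: attempt to get argmax of an empty sequence
```

View pics/e.png

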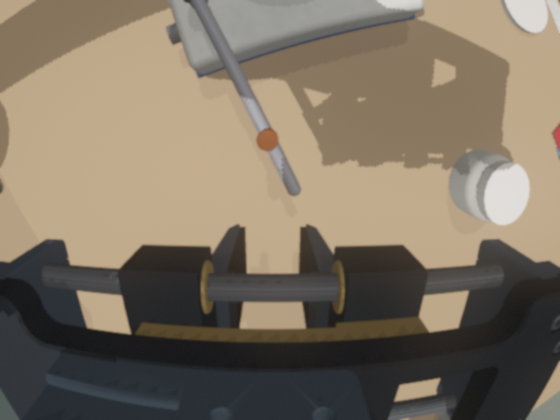

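The wrist view shows the peg at (267,139) on the bar, tub at (490,187), far enough.

```bash
python3 -c "
from h import *
c=cam('wrist');a=np.radians(61.9);y=np.array([np.sin(a),-np.cos(a),0])
for z in (122,130,137): print(atz(c,(267.3,139),z)-2.1*y, rel(atz(c,(267.3,139),z)-2.1*y,62))
p1,p2=atz(c,(201,0),91),atz(c,(293,188),91);v=p2-p1;print('bar dir',np.degrees(np.arctan2(v[1],v[0])),p2)
T=cam('top');im,d=env.grab_frame('top');cv2.imwrite('pics/f.png',im[130:330,200:440].repeat(3,0).repeat(3,1))
def dp(p):
    e,v=ray(T,p);return np.round(e+v*np.median(d[int(p[1])-1:int(p[1])+2,int(p[0])-1:int(p[0])+2])/(T[1][:,2]@v),1)
for P in [(589.8,-62,114),(589.8+40,-62+35,80),(589.8-50,-62+20,80),(589.8+10,-62-50,80)]:
    p=proj(T,P);print(np.round(p),dp(p))
for t in ['keeper_grip','keeper_hinge']:
    r=env.pinpoint('top',t);print(t,[(np.round(q['location'],1),round(q['score'],2),np.round(atz(T,q['location'],122 if 'grip' in t else 91),1)) for q in r[:1]])
"
```

```text
[ 483.73467394 -239.56818485  122.        ] (array([ 0.0599, -0.0036,  0.0859]), np.float64(-0.0009))
[ 484.05507473 -239.21199407  130.        ] (array([ 0.0603, -0.0035,  0.0779]), np.float64(-0.0009))
[ 484.33542543 -238.90032713  137.        ] (array([ 0.0607, -0.0034,  0.0709]), np.float64(-0.0009))
bar dir -92.70400350241209 [ 484.02701473 -289.27973452   91.        ]
[310. 220.] [590.  -62.1 113.2]
[292. 208.] [629.7 -27.   80.5]
[302. 245.] [540.  -42.1  78.8]
[329. 217.] [ 599.9 -112.1   79.4]
keeper_grip [(array([395.7, 261.8]), 0.59, array([ 477.5, -241.9,  122. ]))]
keeper_hinge [(array([324. , 263.1]), 0.67, array([491.5, -86.9,  91. ]))]
```

View pics/f.png

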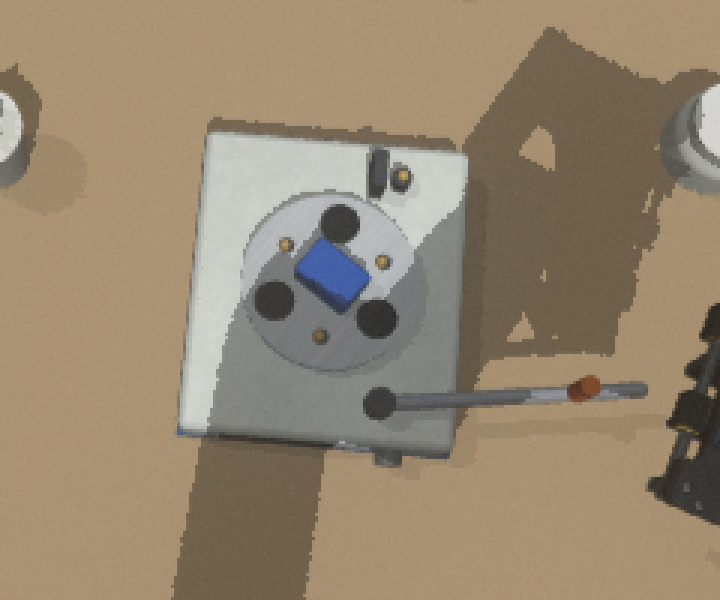

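The top view shows the carrier home: three studs stand in the holes, disc top at z≈80, grip top 113.

Emit:
arm_command(motion=[{"offset": [0.03, -0.0015, 0], "spin": 0}, {"offset": [0.0303, -0.002, 0], "spin": 0}, {"offset": [0, 0, 0.01], "spin": -0.151}, {"offset": [0, 0, 0.01], "spin": -0.151}, {"offset": [0, 0, 0.01], "spin": -0.152}], jaw=0.034)

```text
time_s: 16.1
ee_pos: [484.0, -239.2, 177.7]
ee_rot: [180.0, 0.0, 88.3]
force: [0.3, 0.5, 0.2]
gripper_width: 34.1
gripper_force: 0.0
```

Emit:
arm_command(motion=[{"offset": [0, 0, 0.02], "spin": 0}, {"offset": [0, 0, 0.02], "spin": 0}, {"offset": [0, 0, 0.014], "spin": 0}, {"offset": [0, 0, 0], "spin": 0}])

```text
time_s: 16.6
ee_pos: [483.4, -239.1, 123.1]
ee_rot: [-179.9, -0.0, 88.0]
force: [-0.3, 0.3, -0.5]
gripper_width: 34.2
gripper_force: 0.0
```

Emit:
arm_command(motion=[{"offset": [0, 0, 0], "spin": 0}, {"offset": [0, 0, 0], "spin": 0}, {"offset": [0, 0, 0], "spin": 0}], jaw=0.02, newtons=5)

```text
time_s: 16.98
ee_pos: [484.2, -239.6, 124.5]
ee_rot: [179.9, 0.0, 88.0]
force: [-0.4, -0.2, 0.9]
gripper_width: 20.0
gripper_force: 0.0
```

Peg is between the fingers; swing along the arc.

Emit:
arm_command(motion=[{"offset": [0.0015, 0.0213, 0], "spin": -0.1426}, {"offset": [0.0015, 0.0213, 0], "spin": -0.1426}, {"offset": [0.0015, 0.0213, 0], "spin": -0.1426}, {"offset": [0, 0, 0], "spin": 0}])

```text
time_s: 17.48
ee_pos: [547.6, -227.9, 124.0]
ee_rot: [180.0, 0.0, 112.5]
force: [1.1, -0.4, 0.8]
gripper_width: 20.0
gripper_force: 0.2
```

```bash
python3 w.py pics/g.png keeper_grip
```

```text
[ 547.6 -227.9  124. ] [1.7996e+02 4.0000e-02 1.1248e+02]
keeper_grip [277.2 261.7] 0.86 [ 551.8 -227.5  122. ] depth 156.24463
```

View pics/g.png

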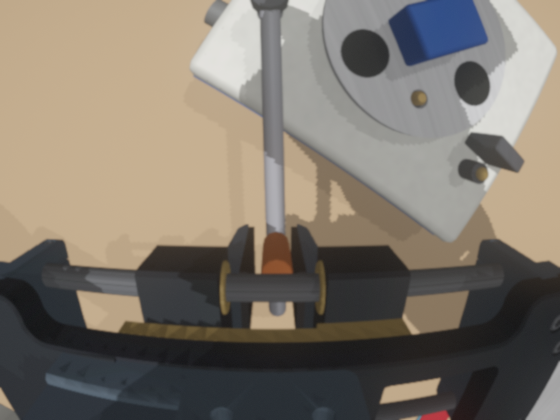

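The orange peg (277,255) sits between the fingers and the bar points straight up to the hinge (270,5): the arc is right. Continue.

Emit:
arm_command(motion=[{"offset": [0.0015, 0.0213, 0], "spin": -0.1426}, {"offset": [0.0015, 0.0213, 0], "spin": -0.1426}, {"offset": [0.0015, 0.0213, 0], "spin": -0.1426}, {"offset": [0.0015, 0.0213, 0], "spin": -0.1426}, {"offset": [0.0015, 0.0213, 0], "spin": -0.1426}])

```text
time_s: 18.2
ee_pos: [622.5, -157.3, 124.0]
ee_rot: [-179.9, -0.0, 153.5]
force: [-0.6, 0.0, -0.9]
gripper_width: 19.7
gripper_force: 0.3
```

Emit:
arm_command(motion=[{"offset": [0.0008, 0.0107, 0], "spin": -0.0713}, {"offset": [0, 0, 0], "spin": 0}])

```text
time_s: 18.45
ee_pos: [626.6, -146.8, 124.0]
ee_rot: [-180.0, -0.0, 157.4]
force: [0.5, -0.9, -0.2]
gripper_width: 20.0
gripper_force: 0.0
```

Emit:
arm_command(motion=[{"offset": [0.0003, 0.0075, 0], "spin": -0.05}, {"offset": [0.0003, 0.0075, 0], "spin": -0.05}, {"offset": [0, 0, 0], "spin": 0}])

```text
time_s: 18.82
ee_pos: [631.5, -133.3, 124.0]
ee_rot: [-180.0, -0.0, 163.0]
force: [0.2, -0.9, 0.0]
gripper_width: 20.0
gripper_force: 0.0
```

Emit:
arm_command(motion=[{"offset": [0.0002, 0.005, 0], "spin": -0.033}, {"offset": [0.0002, 0.005, 0], "spin": -0.033}, {"offset": [0, 0, 0], "spin": 0}])

```text
time_s: 19.2
ee_pos: [633.7, -124.7, 124.0]
ee_rot: [-179.8, -0.0, 167.0]
force: [-1.9, -5.4, 1.1]
gripper_width: 20.1
gripper_force: 2.8
```

Emit:
arm_command(motion=[{"offset": [0.0001, 0.004, 0], "spin": -0.027}, {"offset": [0.0001, 0.004, 0], "spin": -0.027}, {"offset": [0, 0, 0], "spin": 0}])

```text
time_s: 19.58
ee_pos: [634.4, -118.3, 124.0]
ee_rot: [-179.6, -0.1, 170.1]
force: [-4.0, -10.0, 1.9]
gripper_width: 32.7
gripper_force: 5.0
```

Emit:
arm_command(motion=[{"offset": [0, 0, 0], "spin": 0}, {"offset": [0, 0, 0], "spin": 0}, {"offset": [0, 0, 0], "spin": 0}], jaw=0.02, newtons=20)

```text
time_s: 19.95
ee_pos: [636.1, -114.7, 123.9]
ee_rot: [180.0, 0.0, 170.1]
force: [0.1, -0.2, 0.4]
gripper_width: 20.3
gripper_force: 0.0
```

Emit:
arm_command(motion=[{"offset": [0, 0.003, 0], "spin": 0}, {"offset": [0, 0.002, 0], "spin": 0}, {"offset": [0, 0, 0], "spin": 0}])

```text
time_s: 20.32
ee_pos: [636.4, -113.1, 123.8]
ee_rot: [-179.7, 0.0, 170.1]
force: [-2.3, -8.7, -0.5]
gripper_width: 20.0
gripper_force: 4.7
```

Emit:
arm_command(motion=[{"offset": [0, -0.003, 0], "spin": 0}, {"offset": [0, 0, 0], "spin": 0}, {"offset": [0, 0, 0], "spin": 0}], jaw=0.034)

```text
time_s: 20.7
ee_pos: [636.4, -112.7, 123.9]
ee_rot: [180.0, 0.0, 170.1]
force: [-0.8, -0.2, 0.0]
gripper_width: 34.3
gripper_force: 0.0
```

Emit:
arm_command(motion=[{"offset": [0, 0, -0.02], "spin": 0}, {"offset": [0, 0, -0.05], "spin": 0}, {"offset": [0, 0, -0.04], "spin": 0}, {"offset": [-0.05, 0, 0], "spin": 0}, {"offset": [-0.03, 0, 0], "spin": 0}])

```text
time_s: 21.32
ee_pos: [716.8, -126.9, 234.9]
ee_rot: [180.0, 0.1, 170.1]
force: [0.4, -0.3, -0.9]
gripper_width: 33.9
gripper_force: 0.0
```

Emit:
arm_command(motion=[{"offset": [0, 0, 0], "spin": 0}, {"offset": [0, 0, 0], "spin": 0}])

```text
time_s: 21.58
ee_pos: [714.3, -126.6, 233.5]
ee_rot: [180.0, -0.1, 170.1]
force: [0.2, 0.7, 0.1]
gripper_width: 33.9
gripper_force: 0.0
```

```bash
python3 w.py pics/i.png keeper_grip keeper_hinge
```

```text
[ 714.3 -126.6  233.5] [ 1.7999e+02 -9.0000e-02  1.7007e+02]
keeper_grip [269.3 118. ] 0.92 [ 641.1 -116.9  122. ] depth 244.18669
```

View pics/i.png

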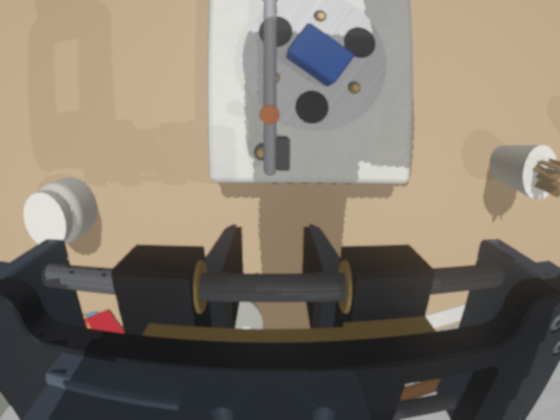

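The bar (column 270) lies across the carrier, between the ball (261,152) and the stop (282,153), parallel to the shaker's edges. The studs show in the holes, the bystanders are untouched and the fingers are free.

```bash
python3 -c "
from workcell import env
print(env.job_done())"
```

```text
the job is handed in; nothing more can be done
None
```

I handed the job in at about 22 s, with no verdict returned: in the pictures the carrier sits home over the three studs, the keeper is shut between ball and stop, the fingers are clear, and the arm came near none of the bystanders.

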